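# Thread the piston through the guide stand

### The arm

A 6-joint arm with a two-finger parallel gripper is mounted at the origin on a cart in front of the work surface, level with it; the furniture and walls round the work are solid. World frame = base frame: x ahead of the robot, y to its left, z up, the work surface at z = 0. Lengths are in m, angles in rad, forces in N, time in s.
With the tool pointing down it reaches from about 0.275 to 0.825 m from the base axis. Payload 4.9 kg.
Tool frame: the origin (TCP) lies midway between the tips of the shut fingers; the grasp point (between the pads) lies behind it (robot.grasp_offset is the z of the grasp point in the tool frame, in m); z points along the fingers, y is the line along which they close (so a half turn about z gives the same grasp; the last joint's range is limited). The gripper opens to 85 mm and grips with 20 to 120 N. Pads are 22 mm wide; open, the fingers measure 114 mm over their backs; the gripper's body (76 mm by 85 mm) begins 54 mm behind the grasp point. The pads swing forward as they close: fully open they stand 13 mm farther back than shut.
Start: joints at [-1.399, 0.326, -0.193, 1.052, 0, 1.437], TCP at [0.166, -0.524, 0.231] pointing down, gripper open.
Joint ranges: [-2.65, 2.65], [-0.97, 1.79], [-1.3, 1.35], [-1.93, 2.1], [-1.47, 1.37], [-3.14, 3.14]. Speed limits (rad/s): [2.57, 2.57, 3.14, 3.14, 3.14, 3.14].

### API

Orientations are given as a unit quaternion [x, y, z, w].
In Python, from cell import robot gives the robot as it stands. Calls block until the motion is done:
- robot.goto(position, orientation): joint-space move of the TCP to a pose.
- robot.servo_line(position, orientation=None, speed=0.15, threshold=None): straight line of the TCP; orientation=None keeps the orientation; speed is the mean speed in m/s. With threshold (N) it stops when the force on the tool has changed by that much, and returns True; else False.
- robot.movej(angles): joint-space move.
- robot.let_go() and robot.gripper_close(): open the fingers fully, or close them until they stop; the grip force is fixed at half the most.
- robot.hold(seconds).
- robot.solve_ik(position, orientation): joint angles nearest the present ones, or None.
- robot.capture(name): name is "scene" or "top"; returns a dict with "pixels" (384x512x3 uint8, blue, green, red), "fx", "fy", "cx", "cy" (pixels), "D" ([k1, k2, p1, p2, k3] as OpenCV has them; the pictures are not rectified), "world_from_camera" (4x4, takes a point from camera to world coordinates). Camera axes: x right, y up, looking along -z (the intrinsics and any distortion apply to the point x, -y, -z); pixel columns grow to the right and rows downward; lengths in m; the calibration is good to about 2 mm. A picture is of the moment at which its call begins. There is no depth.
A pose or a line that the arm cannot do raises robot.Unreachable and nothing moves.
- robot.job_done(): hands the job in; it is judged then, once.
Readings, each from a call of its own:
- robot.read_time_s(): time.
- robot.read_joint_pos(): joint angles.
- robot.read_qvel(): joint speeds.
- robot.read_joint_efforts(): joint torques, N m.
- robot.read_position(): TCP position.
- robot.read_eef_rot(): TCP orientation.
- robot.read_ft_force(): force on the tool from outside, world axes, zero at the start.
- robot.read_ft_torque(): the same for the moment, N m.
- robot.read_opening(): finger opening in m.
- robot.read_grasp_force(): force on a finger pad.
Only numpy, scipy, OpenCV 4.12 (cv2) and the standard library are available. Lean on these libraries where they do the work, as an engineer would, in place of code of your own. Each camera call takes 0.05 s, during which the arm holds its last target. There are 200 camera calls.

### The job

Take the piston out of its wooden storage block and thread it, tip down, through the floating top plate and then through the hole in the lower plate of the guide stand, until its collar sits fully home on the top plate; then let go of it. The top plate is rarely centred over the lower hole, so feel your way in gently (never more than 30 N against the stand), lower the piston all the way rather than letting it drop, and leave the weight, stopwatch, tape and beaker where they are.

Things in the scene. Friction and masses are not known exactly. Their poses are not given: they have to be found in the camera images.
- piston_head (a point): Centre of the square grip head (20 x 20 mm, 40 high, dark steel: grip here) of the loose steel piston, about 0.16 kg. Below the head a round collar 26 mm across, 6 high, then the round rod, 12 mm across, 88 long. z: the piston's axis, upward; x and y square to the head's flat sides. This point is 26 mm above the collar's underside, 114 mm above the tip.
- piston_tip (a point): Centre of the flat lower end (10 mm across, edge chamfered up to the 12 mm rod over 1.5 mm) of the same piston; axes as for the head. It starts 10 mm above the worktop, at the bottom of the storage block's hole.
- storage_block: Fixed wooden block 70 x 70 x 55 mm with one 15 mm hole from above, 45 mm deep, in its centre, in which the piston stands upright. Origin: centre of its underside, z up.
- guide_stand: Fixed metal stand, 110 (x) x 130 (y) mm, 100 high, on a 5 mm base; origin: centre of its underside, z up. Two cheeks at y = +-53 mm carry the lower plate (z 26 to 38 mm) and the top frame over which the floating plate is sprung (z 88 to 100 mm). With the collar home on the floating plate and the rod through both, the tip is 12 mm above the stand's underside.
- top_middle (a point): Fixed point on the stand's z axis, 100 mm up, level with the floating plate's top. The steel floating plate, 56 x 56 mm, has a 14 mm hole in its centre. It slides 7.5 mm either way in the stand's x and y against 2.5 N friction each, stays where left; springs let it sink 6 mm, from 3 N to 12 N. At first its hole lies up to 6.3 mm off this point in x and in y, unmeasured; a rod in its hole drags it.
- lower_hole (a point): Centre of the mouth of the fixed 14 mm through hole in the lower plate, on the stand's z axis, 38 mm above the worktop; axes as for the stand. Mouths of both holes are chamfered 0.5 mm only.
- load_weight0: slotted round steel load weight, 46 mm across, 28 high, loose; bystander, to be left alone. Origin: centre of its underside.
- stopwatch: black stopwatch, 70 x 58 x 18 mm, lying loose; bystander, to be left alone. Origin: centre of its underside.
- tape_roll: roll of tape, 82 mm across, 24 high, lying loose; bystander, to be left alone. Origin: centre of its underside.
- glass_beaker: small clear glass beaker, 52 mm across, 59 high, standing loose; bystander, to be left alone. Origin: centre of its underside.
Not all that is in view belongs to the job. Of the things that look like the guide_stand, the largest one is meant.

How it is judged:
On the way, in this order (a step that is already met when the one before it is completed fails the run):
1. the piston's tip is through the floating top plate (below its underside, near the stand's axis) (z of piston_tip in the frame of guide_stand below 0.088 m and horizontal distance between piston_tip and lower_hole below 0.014 m), for 0.1 s.
2. the tip is also through the lower plate (below its underside, on the axis) (z of piston_tip in the frame of guide_stand below 0.026 m and horizontal distance between piston_tip and lower_hole below 0.004 m), for 0.1 s.
At the end, for the whole second after the job is handed in: The piston stands in both holes of the guide stand with its collar home on the floating plate: tip less than 16 mm above the stand's underside (12 is fully home), within 4 mm of the lower hole's axis, parallel to it within 0.06 rad; released and at rest (z of piston_tip in the frame of guide_stand below 0.016 m and horizontal distance between piston_tip and lower_hole below 0.004 m and angle between the z axis of piston_tip and the z axis of guide_stand, either way round below 0.06 rad and contact force between the fingers and piston below 0.1 N and linear speed of piston below 0.02 m/s); the robot touches nothing.
It fails at once if the piston presses on the stand with more than 30 N (contact force between piston and guide_stand above 30 N).
It fails at once if the robot itself pushes the stand with more than 30 N (contact force between any of the fingers, the arm and guide_stand above 30 N).
It fails at once if the piston is dropped down the stand (faster than 0.25 m/s with its tip below the floating plate and not yet home, 16 to 88 mm up) (z of piston_tip in the frame of guide_stand between 0.016 and 0.088 m and horizontal distance between piston_tip and lower_hole below 0.014 m and linear speed of piston above 0.25 m/s).
It fails at once if a bystander (weight, stopwatch, tape, beaker) is moved by more than 20 mm (distance of any of load_weight0, stopwatch, tape_roll, glass_beaker from where it was at the start of the episode above 0.02 m).
It also fails if it takes over 72 s, if anything falls off the work surface, if the arm or the gripper's body presses on something with over 40 N, if the wrist force passes 120 N, or if a joint passes its speed limit or range.

## Working session

There is one attempt and no reset: what is moved stays moved. The work goes in short steps, each a Python script; the robot and the scene stay as the last script left them, time stands still between calls to the robot, and variables do not carry over. Pictures are saved under pics/ and viewed, at most 10 in all, crops included, and the job is handed in when it is done.

```bash
ls; mkdir -p pics; python3 - <<'E'
from cell import robot
import cv2,numpy as np
for n in("scene","top"):
    c=robot.capture(n); cv2.imwrite(f"pics/{n}0.png",c["pixels"])
    print(n,c["fx"],c["fy"],c["cx"],c["cy"],c["D"]); print(np.round(c["world_from_camera"],3))
print(robot.grasp_offset,robot.read_eef_rot(),robot.read_time_s(),robot.read_opening())
E
```

```text
pics
scene 449.0658625008933 449.0658625008933 254.42709422861827 193.2816050237512 [-0.01949232  0.          0.          0.          0.        ]
[[ 0.594  0.378 -0.71  -0.467]
 [-0.804  0.258 -0.535 -0.821]
 [-0.019  0.889  0.457  0.79 ]
 [ 0.     0.     0.     1.   ]]
top 442.64475425466276 442.64475425466276 257.5609346244002 190.1148519834369 [-0.02695666  0.          0.          0.          0.        ]
[[ 0.022  0.997 -0.068  0.517]
 [-1.     0.023  0.004  0.015]
 [ 0.005  0.067  0.998  1.612]
 [ 0.     0.     0.     1.   ]]
-0.0187 [ 9.88333535e-01  1.52303162e-01 -2.39367830e-06 -7.55842047e-04] 0.1 0.08519826217439878
```

View pics/scene0.png

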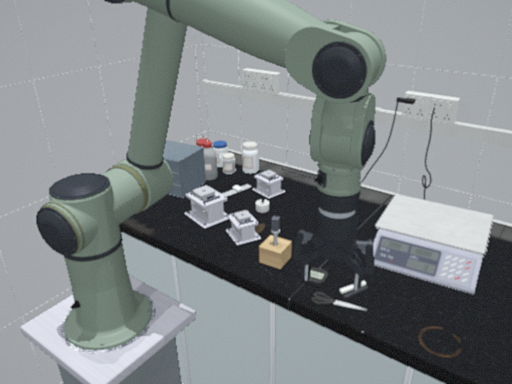

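View pics/top0.png

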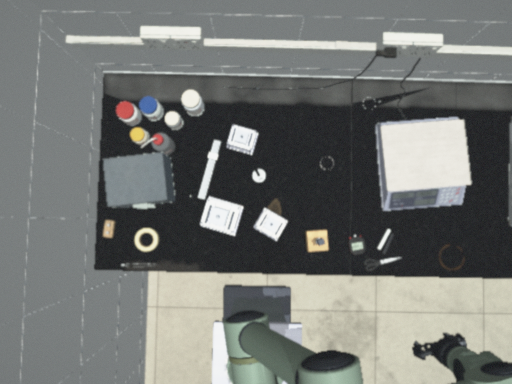

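Both views show three stand look-alikes. In the top view they are at about (221,215), (271,223) and (243,138). The one at (221,215) looks largest, so I take it as the guide stand. The block with the piston is at (317,240), the beaker at (327,163), the weight at (259,175), the tape at (146,238) and the stopwatch at (357,243). I'll check with one close crop.

```bash
python3 - <<'E'
import cv2,numpy as np
t=cv2.imread("pics/top0.png");s=cv2.imread("pics/scene0.png")
a=cv2.resize(t[190:260,195:335],(800,400),interpolation=cv2.INTER_CUBIC)
b=cv2.resize(s[175:275,180:300],None,fx=3.33,fy=2*1,interpolation=cv2.INTER_CUBIC)
b=cv2.resize(s[180:270,180:300],(266,200),interpolation=cv2.INTER_CUBIC)
b=np.hstack([b,cv2.resize(s[180:225,180:240],(266,200),interpolation=cv2.INTER_CUBIC),cv2.resize(s[210:270,250:330],(268,200),interpolation=cv2.INTER_CUBIC)])
cv2.imwrite("pics/crop1.png",np.vstack([a,b]))
E
```

```text
(no output)
```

View pics/crop1.png

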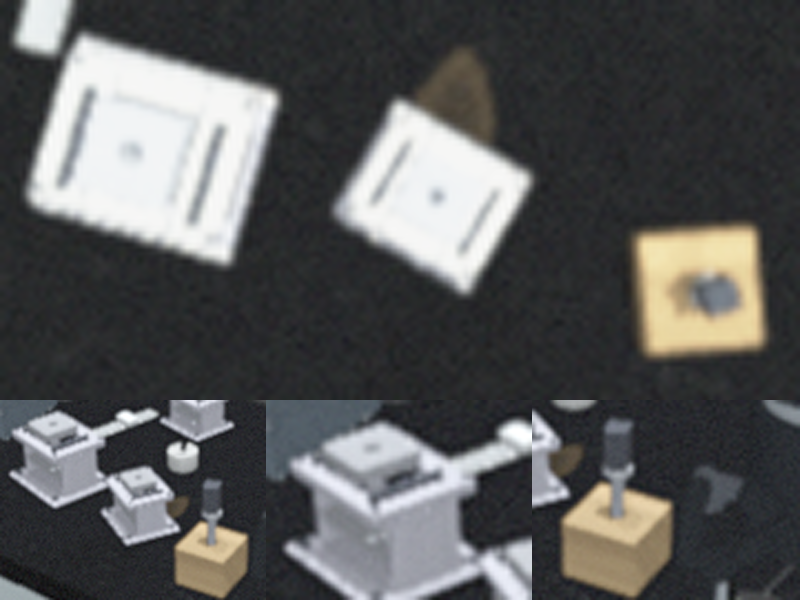

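The left stand, at (221,215), is clearly the largest. Its plate hole shows at crop (132,152). The piston's dark head is at crop (715,293). Now I'll measure positions.

```bash
cat >h.py <<'E'
from cell import robot
import cv2,numpy as np
from scipy.spatial.transform import Rotation as R
def ray(c,uv):
    K=np.array([[c["fx"],0,c["cx"]],[0,c["fy"],c["cy"]],[0,0,1]])
    p=cv2.undistortPoints(np.array(uv,float).reshape(-1,1,2),K,np.array(c["D"])).reshape(-1,2)
    T=np.array(c["world_from_camera"])
    d=np.c_[p[:,0],-p[:,1],-np.ones(len(p))]@T[:3,:3].T
    return T[:3,3],d
def cast(c,uv,z):
    o,d=ray(c,uv); return (o+d*((z-o[2])/d[:,2])[:,None])[:,:2]
def down(yaw):  # tool z down, tool y (closing line) at angle yaw+90 in world
    return (R.from_euler('z',yaw)*R.from_euler('x',np.pi)).as_quat()
def contour(mask,near):
    cs,_=cv2.findContours(mask.astype(np.uint8),cv2.RETR_EXTERNAL,cv2.CHAIN_APPROX_NONE)
    cs=[k for k in cs if len(k)>3 and cv2.pointPolygonTest(k,near,True)>-4]
    return max(cs,key=cv2.contourArea)
E
python3 - <<'E'
from h import *
c=robot.capture("top");im=c["pixels"];g=cv2.GaussianBlur(cv2.cvtColor(im,6),(3,3),0)
big=lambda m:m
S=4
up=cv2.resize(im,None,fx=S,fy=S,interpolation=cv2.INTER_CUBIC); ug=cv2.cvtColor(up,6)
topx=lambda q:(np.array(q)+.5)/S-.5
def info(name,mask,near,z):
    k=contour(mask,(near[0]*S,near[1]*S)); b=cv2.boxPoints(cv2.minAreaRect(k)); w=cast(c,topx(b),z)
    e=np.linalg.norm(np.roll(w,-1,0)-w,axis=1); v=np.roll(w,-1,0)-w
    print(name,"ctr",w.mean(0).round(4),"edges",e.round(4),"ang",np.degrees(np.arctan2(v[:,1],v[:,0])).round(1)); print(w.round(4).tolist())
info("stand",ug>120,(221,215),.005)
hsv=cv2.cvtColor(up,cv2.COLOR_BGR2HSV)
wood=(hsv[...,1]>70)&(hsv[...,2]>110)&(hsv[...,0]<30)
info("block",cv2.morphologyEx(wood.astype(np.uint8),cv2.MORPH_CLOSE,np.ones((45,45))),(317,240),.055)
# dark hole in floating plate & head
def dark(name,x0,x1,y0,y1,z,thr):
    r=g[y0:y1,x0:x1].astype(float); w=np.clip(thr-r,0,None); yy,xx=np.mgrid[y0:y1,x0:x1]
    u=(w*xx).sum()/w.sum();v=(w*yy).sum()/w.sum(); print(name,u,v,cast(c,[u,v],z)); print(r.astype(int)if name=="hole" else"")
dark("hole",214,223,212,221,.1,225)
# slots
sl=[]
for (x0,x1,y0,y1) in((203,215,203,225),(226,236,209,232)):
    r=g[y0:y1,x0:x1].astype(float);w=np.clip(150-r,0,None);yy,xx=np.mgrid[y0:y1,x0:x1]
    sl.append([(w*xx).sum()/w.sum(),(w*yy).sum()/w.sum()])
print("slots",sl,cast(c,sl,.1),cast(c,sl,.1).mean(0))
m=(hsv[...,1]<90)&(ug<130)
r=g[236:248,310:326];print(r)
E
```

```text
stand ctr [0.5303 0.1391] edges [0.1166 0.1387 0.1164 0.1381] ang [ -14.9 -105.2  164.8   74.8]
[[0.4921, 0.2209], [0.6048, 0.191], [0.5683, 0.0571], [0.456, 0.0876]]
block ctr [ 0.4505 -0.2031] edges [0.0768 0.0771 0.0766 0.0771] ang [ -84.4 -174.8   95.6    5.3]
[[0.4852, -0.1614], [0.4927, -0.2378], [0.4159, -0.2447], [0.4084, -0.1685]]
hole 217.72727272727272 215.95454545454547 [[0.52768045 0.14294507]]
[[244 244 244 244 243 244 244 244 244]
 [244 243 242 241 241 242 243 244 244]
 [244 241 236 232 232 236 241 244 244]
 [243 237 227 218 216 225 237 243 244]
 [242 235 223 213 209 218 234 243 244]
 [243 237 228 221 218 223 235 243 244]
 [243 241 236 232 231 233 240 243 244]
 [244 243 241 240 239 241 243 244 244]
 [243 244 243 243 243 244 244 244 244]]
slots [[np.float64(203.32546583850933), np.float64(205.06583850931676)], [np.float64(nan), np.float64(nan)]] [[0.56366742 0.19315481]
 [       nan        nan]] [nan nan]
[[224 223 220 215 209 205 203 205 211 213 211 209 212 215 216 213]
 [219 218 213 203 191 182 180 184 193 194 185 182 191 203 210 210]
 [214 210 200 183 165 153 150 155 163 161 149 147 163 186 202 207]
 [209 201 184 164 146 132 125 125 130 130 125 126 142 167 191 204]
 [207 194 173 154 140 126 114 107 111 119 122 124 132 151 179 200]
 [208 195 175 157 144 133 118 105 108 119 126 127 129 141 168 196]
 [211 203 186 166 152 144 130 112 108 118 126 128 129 139 164 193]
 [214 210 196 175 162 157 146 127 115 120 130 134 139 151 173 197]
 [215 214 203 186 177 176 170 156 140 137 146 154 162 176 192 205]
 [216 215 209 200 196 197 196 189 176 168 175 183 190 200 208 212]
 [215 216 213 210 209 210 210 208 201 197 200 205 207 211 214 214]
 [213 215 214 214 214 213 214 213 212 210 211 212 213 214 214 213]]<stdin>:24: RuntimeWarning: invalid value encountered in scalar divide
```

```bash
python3 - <<'E'
import cv2,numpy as np
t=cv2.imread("pics/top0.png",0);s=cv2.imread("pics/scene0.png",0)
a=t[193:241,196:246].astype(float); a=np.where(a<190,a*.5,95+(a-190)*160/60).clip(0,255).astype(np.uint8)
b=s[183:229,182:232]
b=cv2.createCLAHE(3,(2,2)).apply(b)
a=cv2.resize(a,None,fx=8,fy=8,interpolation=cv2.INTER_CUBIC);b=cv2.resize(b,None,fx=8,fy=8,interpolation=cv2.INTER_CUBIC)
b=cv2.copyMakeBorder(b,0,a.shape[0]-b.shape[0],0,0,cv2.BORDER_CONSTANT)
cv2.imwrite("pics/crop2.png",np.hstack([a,b]))
E
```

```text
(no output)
```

View pics/crop2.png

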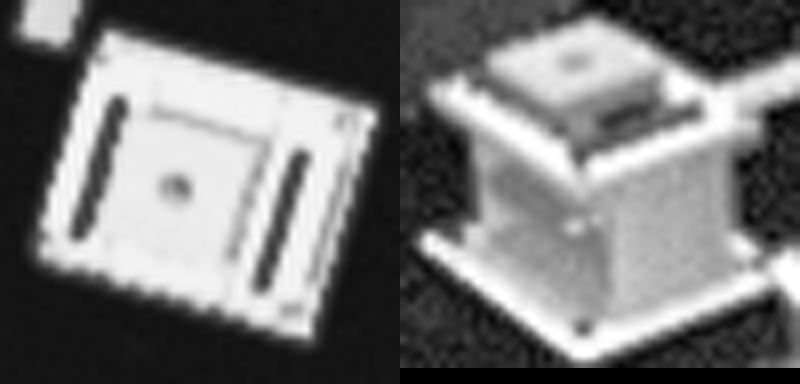

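Crop 2 shows the plate hole at crop (176,187) in the top view and (575,60) in the scene view, with slots at (100,169) and (283,221). I'll cross-check the stand centre from several features in both views.

```bash
python3 - <<'E'
from h import *
t=robot.capture("top");s=robot.capture("scene")
T=lambda x,y:[196+(x+.5)/8-.5,193+(y+.5)/8-.5]; S=lambda x,y:[182+(x-400+.5)/8-.5,183+(y+.5)/8-.5]
p=lambda n,v:print(n,np.round(v,4).tolist())
p("top hole",cast(t,[T(176,187)],.1)); p("scene hole",cast(s,[S(575,60)],.1))
p("slots .1",cast(t,[T(100,169),T(283,221)],.1)); 
p("scene base L,F,R",cast(s,[S(420,238),S(580,360),S(770,280)],.003))
p("scene base LR mid",cast(s,[S(420,238),S(770,280)],.003).mean(0))
p("scene frame L,F,R",cast(s,[S(432,92),S(580,178),S(762,130)],.1))
p("frame LR mid",cast(s,[S(432,92),S(762,130)],.1).mean(0))
p("top base right corners",cast(t,[T(378,108),T(312,340)],.005)); p("base holes R",cast(t,[T(347,120),T(290,310)],.005))
p("frame right line",cast(t,[T(350,160),T(312,285)],.1))
p("plate TR corner",cast(t,[T(270,142)],.1))
p("head scene",cast(s,[[276,224]],.124)); p("head top",cast(t,[[319.9,241.2]],.144))
p("scene rod-bottom-at-block", cast(s,[[250+(617-532)/3.35,210+(515-400)/3.33]],.055))
# block top rect, tighter thr
im=cv2.resize(t["pixels"],None,fx=4,fy=4,interpolation=2).astype(int)
# vertical profiles through block and stand for edge mids
g=cv2.cvtColor(t["pixels"],6)
print(g[216,196:250].tolist()); print(g[192:242,222].tolist())
E
```

```text
top hole [[0.5277, 0.1435]]
scene hole [[0.5256, 0.1456]]
slots .1 [[0.5346, 0.1761], [0.5143, 0.0976]]
scene base L,F,R [[0.4945, 0.2196], [0.458, 0.0907], [0.5548, 0.0673]]
scene base LR mid [0.5246, 0.1435]
scene frame L,F,R [[0.4691, 0.1754], [0.4482, 0.0727], [0.5215, 0.0384]]
frame LR mid [0.4953, 0.1069]
top base right corners [[0.5663, 0.061], [0.4608, 0.0883]]
base holes R [[0.5605, 0.075], [0.4741, 0.0986]]
frame right line [[0.5409, 0.0697], [0.4874, 0.0845]]
plate TR corner [[0.5478, 0.104]]
head scene [[0.448, -0.2061]]
head top [[0.4517, -0.2003]]
scene rod-bottom-at-block [[0.4457, -0.2058]]
[38, 42, 45, 40, 50, 127, 221, 244, 246, 243, 207, 146, 165, 222, 242, 244, 244, 244, 243, 236, 217, 212, 197, 207, 239, 244, 244, 244, 244, 242, 231, 223, 237, 244, 239, 185, 147, 208, 243, 246, 245, 237, 218, 224, 174, 89, 43, 34, 40, 43, 45, 41, 37, 41]
[41, 44, 39, 37, 39, 43, 50, 105, 195, 236, 243, 245, 246, 246, 246, 242, 227, 230, 241, 244, 244, 244, 244, 244, 244, 244, 244, 244, 244, 244, 243, 243, 242, 243, 244, 246, 246, 245, 239, 206, 140, 74, 42, 46, 34, 46, 44, 43, 40, 43]
```

The features agree to about 3 mm:

- **Stand centre:** about (0.530, 0.139), yaw −15°.
- **Plate hole:** about (0.527, 0.144).
- **Piston:** about (0.450, −0.203).

That is enough to set out, so I'll grasp now.

```bash
python3 - <<'E'
from h import *
q=down(np.radians(5.3)); P=np.array([.450,-.203])
print(robot.solve_ik([*P,.22],q))
robot.goto([*P,.22],q)
s=robot.capture("scene");t=robot.capture("top")
robot.servo_line([*P,.109],speed=.1,threshold=8)
f0=robot.read_ft_force()
robot.gripper_close()
print(robot.read_position(),robot.read_opening(),robot.read_grasp_force(),f0,robot.read_ft_force(),robot.read_time_s())
robot.servo_line([*P,.25],speed=.12)
print(robot.read_opening(),robot.read_ft_force(),robot.read_ft_torque(),robot.read_time_s())
s=robot.capture("scene");t=robot.capture("top")
a=cv2.resize(s["pixels"][120:280,200:370],(400,376),interpolation=2);b=cv2.resize(t["pixels"][200:280,270:355],(400,376),interpolation=2)
cv2.imwrite("pics/grip.png",np.hstack([a,b]))
E
```

```text
[-0.57342321  0.23089499 -0.35379028  0.98611106  0.          2.47566699]
[ 0.45024109 -0.20304195  0.1093448 ] 0.022061801616950562 58.643390983343124 [0.38482751 0.50951018 0.42060725] [-0.20445318  0.92212427  4.21041147] 3.8
0.021662211137218956 [-0.0435167  -0.27771352 -1.68512197] [ 0.0129643  -0.02383955 -0.02883299] 5.125
```

View pics/grip.png

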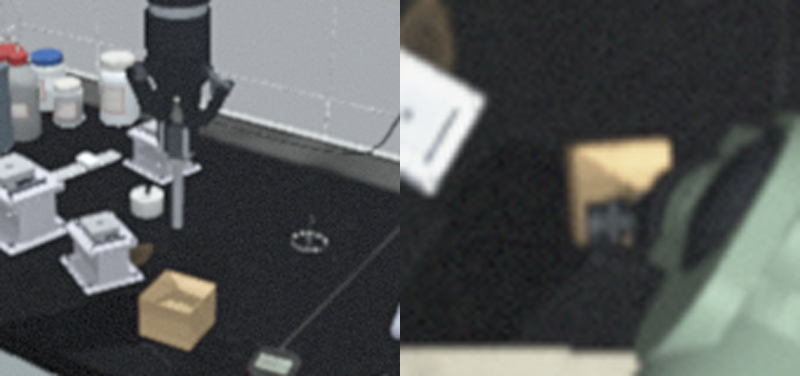

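The piston is gripped upright (scene tip near (275.6,215.6)), and the wrist force shows its weight. I'll hover over the plate hole with the closing line along the stand's x and check the tip against the hole.

```bash
python3 - <<'E'
from h import *
c=robot.capture("scene"); print("tip old",cast(c,[[275.6,215.2]],.151),robot.read_position())
q=down(np.radians(75)); H=np.array([.5267,.1440])
print(robot.solve_ik([*H,.25],q))
robot.goto([*H,.25],q)
robot.servo_line([*H,.222],speed=.1)
robot.hold(.2)
print(robot.read_position(),robot.read_ft_force(),robot.read_time_s())
c=robot.capture("scene");cv2.imwrite("pics/sc_hover.png",c["pixels"])
cv2.imwrite("pics/hov.png",cv2.resize(c["pixels"][155:230,165:245],(800,600),interpolation=2)[:600])
E
```

```text
tip old [[ 0.45025424 -0.20313608]] [ 0.44962765 -0.20277031  0.24929648]
[ 0.13167585  0.30714785 -0.17074526  1.09290322  0.          1.96427156]
[0.52724165 0.143879   0.22276002] [-0.71876995 -0.01907391 -1.49371539] 7.2417
```

View pics/hov.png

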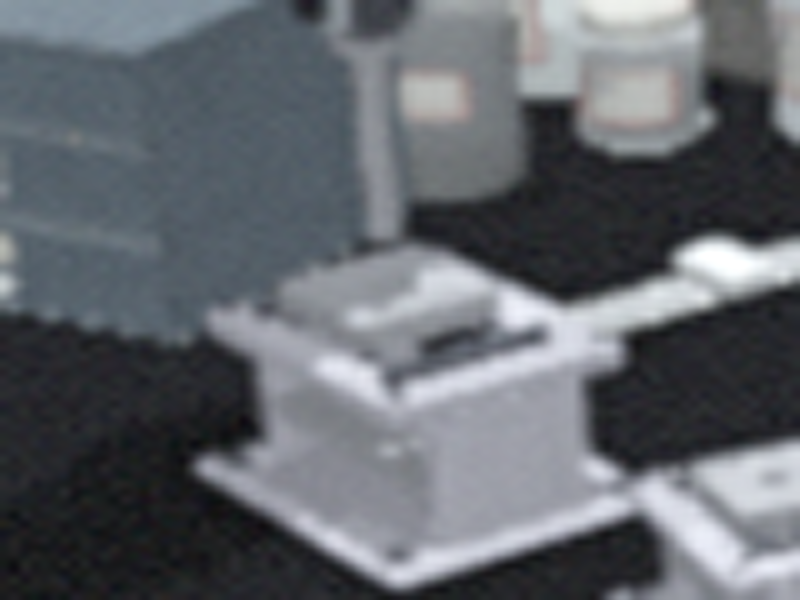

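```bash
cat >>h.py <<'E'
OFF=.0993   # TCP z minus tip z
q=down(np.radians(75)); A=np.radians(-15); SX=np.array([np.cos(A),np.sin(A)]); SY=np.array([-np.sin(A),np.cos(A)])
def rep(n): print(n,np.round(robot.read_position(),4),"tipz",round(robot.read_position()[2]-OFF,4),"F",np.round(robot.read_ft_force(),1),"t",robot.read_time_s())
E
python3 - <<'E'
from h import *
c=robot.capture("scene"); z=robot.read_position()[2]-OFF
print(cast(c,[[202.85,177.9]],z))
tip=cast(c,[[202.85,177.9]],z)[0]; hole=np.array([.5256,.1456])
H=robot.read_position()[:2]+hole-tip; print(H)
# compare top-based target and average
H=(H+np.array([.5277,.1435]))/2; print("H",H)
robot.servo_line([*H,.104+OFF],speed=.08); rep("above")
hit=robot.servo_line([*H,.080+OFF],speed=.03,threshold=4); rep(hit)
E
```

```text
[[0.56143005 0.17869135]]
[0.49122198 0.11094123]
H [0.50946099 0.12722061]
above [0.5097 0.1273 0.2036] tipz 0.1043 F [ 0.4  0.5 -1.2] t 7.875
True [0.5101 0.1274 0.1973] tipz 0.098 F [-0.4  1.2  4.8] t 8.2667
```

I mis-scaled that crop: it is 10× across but 8× down. The touch at z 0.098 was light and on the plate face. I'll back off and redo the offset.

```bash
python3 - <<'E'
from h import *
robot.servo_line([.5101,.1274,.104+OFF],speed=.1)
c=robot.capture("scene")
tip=cast(c,[[202.85,183.7]],.1235)[0]; print("tip seen",tip,"TCP then .5272 .1439")
H=np.array([.5272,.1439])+np.array([.5256,.1456])-tip; print(H)
H=(H+np.array([.5277,.1435]))/2; print("H",H)
robot.servo_line([*H,.104+OFF],speed=.08); rep("above")
hit=robot.servo_line([*H,.080+OFF],speed=.03,threshold=4); rep(hit)
E
```

```text
tip seen [0.52654525 0.1469331 ] TCP then .5272 .1439
[0.52625475 0.1425669 ]
H [0.52697737 0.14303345]
above [0.5268 0.1431 0.2029] tipz 0.1036 F [-0.   0.1 -1.2] t 9.0083
False [0.5271 0.143  0.1794] tipz 0.0801 F [ 0.1 -0.5 -2.2] t 9.9583
```

The tip went through the top plate with no contact. Next I'll drag it to the stand's axis and feel for the lower hole.

```bash
python3 - <<'E'
from h import *
C=np.array([.5303,.1391]); z=.080+OFF
robot.servo_line([*C,z],speed=.03,threshold=12); rep("axis")
robot.servo_line([*C,.043+OFF],speed=.08,threshold=8); rep("near")
for sx,sy in [(0,0),(-3,0),(0,3),(0,-3),(-3,3),(-3,-3),(3,0),(-5.5,0),(3,3),(3,-3)]:
    p=C+(sx*SX+sy*SY)/1e3
    if robot.servo_line([*p,.042+OFF],speed=.04,threshold=12): rep("lateral!"); 
    hit=robot.servo_line([*p,.028+OFF],speed=.02,threshold=5); rep((sx,sy,hit))
    tz=robot.read_position()[2]-OFF
    if not hit or tz<.0362: break
    robot.servo_line([*p,.042+OFF],speed=.06)
    if robot.read_time_s()>35: break
E
```

```text
axis [0.5303 0.1395 0.1794] tipz 0.0801 F [-1.2  2.7 -0.8] t 10.2833
near [0.5303 0.1389 0.142 ] tipz 0.0427 F [-0.4  1.7 -2.6] t 10.8917
(0, 0, False) [0.5302 0.1391 0.1272] tipz 0.0279 F [-0.   1.1 -2.8] t 11.9917
```

```bash
python3 - <<'E'
from h import *
p=robot.read_position()[:2]
print(robot.servo_line([*p,.016+OFF],speed=.04,threshold=8)); rep("low")
print(robot.servo_line([*p,.010+OFF],speed=.015,threshold=4)); rep("home"); robot.hold(.3); rep("settled")
c=robot.capture("scene");d=robot.capture("top")
cv2.imwrite("pics/home.png",np.hstack([cv2.resize(c["pixels"][140:230,165:255],(400,400),interpolation=2),cv2.resize(d["pixels"][180:260,180:260],(400,400),interpolation=2)]))
E
```

```text
False
low [0.53   0.1391 0.1148] tipz 0.0155 F [ 1.2  1.5 -2.6] t 12.4417
True
home [0.5304 0.1392 0.1107] tipz 0.0114 F [ 0.9 -0.7  3.2] t 12.8
settled [0.5304 0.1393 0.1105] tipz 0.0112 F [ 2.3 -0.5  3.7] t 13.1
```

View pics/home.png

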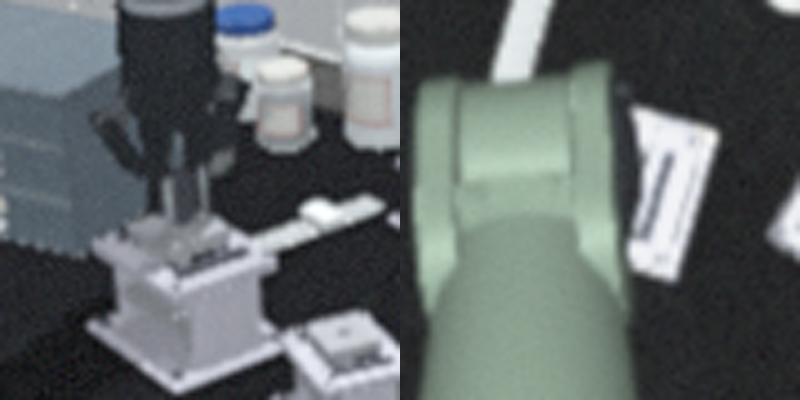

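The collar is down on the plate: tip z is 11–12 mm and the contact force stepped up as expected. I'll release, retreat and check.

```bash
python3 - <<'E'
from h import *
p=robot.read_position()
robot.let_go(); rep("open")
robot.servo_line([p[0],p[1],p[2]+.12],speed=.1); rep("up")
robot.goto([.45,-.02,.33],q); robot.hold(.3); rep("away")
c=robot.capture("scene");d=robot.capture("top")
cv2.imwrite("pics/end.png",np.hstack([cv2.resize(c["pixels"][150:240,165:255],(400,400),interpolation=2),cv2.resize(d["pixels"][180:260,180:260],(400,400),interpolation=2)]))
E
```

```text
open [0.5294 0.1396 0.11  ] tipz 0.0107 F [ 0.7 -0.2 -0.5] t 13.8333
up [0.5297 0.1392 0.2297] tipz 0.1304 F [-0.5  1.  -0.2] t 15.1833
away [ 0.4501 -0.0193  0.3293] tipz 0.23 F [ 0.3 -0.1  0.1] t 16.3167
```

View pics/end.png

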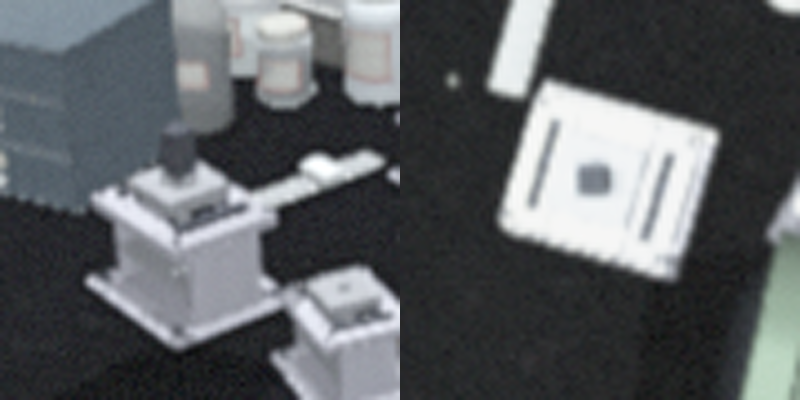

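The piston stands upright with its collar on the plate: the head is at crop (178,150) in the scene view and (595,180) in the top view. The arm is clear, so I'm handing in.

```bash
python3 -c "
from cell import robot
print(robot.job_done())"
```

```text
the job is handed in; nothing more can be done
None
```

I handed the job in at about 16 s: the piston is through both plates with its collar home on the top plate and released; measured forces stayed around 5 N, and the judge's verdict was not shown.

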